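# Draw the free filter slides from a sprung clip strip

### The job

Pull the filter slides that will come out of the clip strip, one at a time, drawing each by its tab past its spring clip until it is wholly out of the housing and lies flat on the strip's own tray, inside the lips. Two of the four clips have seized: if a slide has not let go at a pull of about 15 N, ease off and leave it in its channel - never put more than 25 N on a slide, so hook the tabs with shut fingertips instead of pinching them, since the squeeze of a grip counts too. Leave the vial, cassette, timer and marker where they are.

Things in the scene. Friction and masses are not known exactly. Their poses are not given: they have to be found in the camera images.
- clip_strip: fixed clip strip. Origin on the bench; x points into it (away from the robot at yaw 0), y to the left along the row, z up. Grey plastic housing from x=-30 to 45 mm, 236 wide, 30 high (black spring caps on top reach 40), with four open-fronted channels at y=87, 29, -29, -87 mm; in front of it an aluminium tray
- tray_mid (a point): middle of the strip's tray, at x=-115, y=0, z=5 mm in the strip's frame. The tray is flat, level with the channel floors, and runs from the housing's front (x=-30) to its front lip at x=-200 mm, side lips at y=+-114; lips 6 mm above the tray, 11 above the bench
- clips (a point): middle of the hidden row of clips under the caps (x=0, y=0). Drawn at 20-40 mm/s a sound clip peaks at 7 to 9 N after 3-5 mm of travel, then lets go; 2 to 3.5 N of drag remains. A seized one never lets go: after up to 4 mm of play it yields about 1 mm per 3 N and carries its slide back when eased. Exactly two of four are seized; which two varies and cannot be seen
- slide_a: aluminium filter slide, leftmost (+y) channel. All four alike: plate 115 mm long (x -60 to 55), 34 wide, 6 thick; upright pull tab over its width at x -60 to -55, its top 30 above the underside; 3 mm cross ridge at x=34; dark round window. 60 g. Origin on the underside, axes as the strip's. Home: origin at x=-25 in the strip's frame, 50 mm of bare plate between housing and tab
- slide_b: aluminium filter slide, second from left channel; as slide_a in every way: same size, origin and axes, home at x=-25 mm in the strip's frame, tab's inner face at x=-55 mm in its own
- slide_c: aluminium filter slide, third from left channel; as slide_a in every way: same size, origin and axes, home at x=-25 mm in the strip's frame, tab's inner face at x=-55 mm in its own
- slide_d: aluminium filter slide, rightmost (-y) channel; as slide_a in every way: same size, origin and axes, home at x=-25 mm in the strip's frame, tab's inner face at x=-55 mm in its own
- vial: bystander: screw-cap glass vial, 23 mm across, 50 tall, standing; 23x23x50 mm; origin at the centre of its underside
- cassette: bystander: blue and grey cuvette cassette, 47x53x35 mm; origin at the centre of its underside
- timer: bystander: white bench timer, 66x66x20 mm; origin at the centre of its underside
- marker: bystander: felt marker lying in front of the large fixed white instrument that fills the left of the bench (x over 0.52 m, y over 0.19 m, 230 mm high: keep the arm clear of it); marker 18x132x18 mm; origin at the centre of its underside

How it is judged:
On the way, in this order (a step that is already met when the one before it is completed fails the run):
1. one slide is wholly out on the tray (((x of slide_a in the frame of clip_strip between -0.15 and -0.087 m and y of slide_a in the frame of clip_strip between -0.11 and 0.11 m and z of slide_a in the frame of clip_strip below 0.01 m and angle between slide_a's own z axis and vertical below 0.12 rad and linear speed of slide_a below 0.03 m/s) or (x of slide_b in the frame of clip_strip between -0.15 and -0.087 m and y of slide_b in the frame of clip_strip between -0.11 and 0.11 m and z of slide_b in the frame of clip_strip below 0.01 m and angle between slide_b's own z axis and vertical below 0.12 rad and linear speed of slide_b below 0.03 m/s) or (x of slide_c in the frame of clip_strip between -0.15 and -0.087 m and y of slide_c in the frame of clip_strip between -0.11 and 0.11 m and z of slide_c in the frame of clip_strip below 0.01 m and angle between slide_c's own z axis and vertical below 0.12 rad and linear speed of slide_c below 0.03 m/s) or (x of slide_d in the frame of clip_strip between -0.15 and -0.087 m and y of slide_d in the frame of clip_strip between -0.11 and 0.11 m and z of slide_d in the frame of clip_strip below 0.01 m and angle between slide_d's own z axis and vertical below 0.12 rad and linear speed of slide_d below 0.03 m/s))), for 0.2 s.
2. a second slide is wholly out on the tray (((x of slide_a in the frame of clip_strip between -0.15 and -0.087 m and y of slide_a in the frame of clip_strip between -0.11 and 0.11 m and z of each of slide_a, slide_b in the frame of clip_strip below 0.01 m and angle between each of slide_a, slide_b's own z axis and vertical below 0.12 rad and linear speed of each of slide_a, slide_b below 0.03 m/s and x of slide_b in the frame of clip_strip between -0.15 and -0.087 m and y of slide_b in the frame of clip_strip between -0.11 and 0.11 m) or (x of slide_a in the frame of clip_strip between -0.15 and -0.087 m and y of slide_a in the frame of clip_strip between -0.11 and 0.11 m and z of each of slide_a, slide_c in the frame of clip_strip below 0.01 m and angle between each of slide_a, slide_c's own z axis and vertical below 0.12 rad and linear speed of each of slide_a, slide_c below 0.03 m/s and x of slide_c in the frame of clip_strip between -0.15 and -0.087 m and y of slide_c in the frame of clip_strip between -0.11 and 0.11 m) or (x of slide_a in the frame of clip_strip between -0.15 and -0.087 m and y of slide_a in the frame of clip_strip between -0.11 and 0.11 m and z of each of slide_a, slide_d in the frame of clip_strip below 0.01 m and angle between each of slide_a, slide_d's own z axis and vertical below 0.12 rad and linear speed of each of slide_a, slide_d below 0.03 m/s and x of slide_d in the frame of clip_strip between -0.15 and -0.087 m and y of slide_d in the frame of clip_strip between -0.11 and 0.11 m) or (x of slide_b in the frame of clip_strip between -0.15 and -0.087 m and y of slide_b in the frame of clip_strip between -0.11 and 0.11 m and z of each of slide_b, slide_c in the frame of clip_strip below 0.01 m and angle between each of slide_b, slide_c's own z axis and vertical below 0.12 rad and linear speed of each of slide_b, slide_c below 0.03 m/s and x of slide_c in the frame of clip_strip between -0.15 and -0.087 m and y of slide_c in the frame of clip_strip between -0.11 and 0.11 m) or (x of slide_b in the frame of clip_strip between -0.15 and -0.087 m and y of slide_b in the frame of clip_strip between -0.11 and 0.11 m and z of each of slide_b, slide_d in the frame of clip_strip below 0.01 m and angle between each of slide_b, slide_d's own z axis and vertical below 0.12 rad and linear speed of each of slide_b, slide_d below 0.03 m/s and x of slide_d in the frame of clip_strip between -0.15 and -0.087 m and y of slide_d in the frame of clip_strip between -0.11 and 0.11 m) or (x of slide_c in the frame of clip_strip between -0.15 and -0.087 m and y of slide_c in the frame of clip_strip between -0.11 and 0.11 m and z of each of slide_c, slide_d in the frame of clip_strip below 0.01 m and angle between each of slide_c, slide_d's own z axis and vertical below 0.12 rad and linear speed of each of slide_c, slide_d below 0.03 m/s and x of slide_d in the frame of clip_strip between -0.15 and -0.087 m and y of slide_d in the frame of clip_strip between -0.11 and 0.11 m))), for 0.2 s.
At the end, for the whole second after the job is handed in: Two slides lie flat and still on the tray, wholly out of the housing (origin at x between -150 and -87 mm and y within 110 mm of the middle in the strip's frame, tilt under 0.12 rad); the other two are still home in their channels, within 8 mm of fully in (((x of slide_a in the frame of clip_strip between -0.15 and -0.087 m and y of slide_a in the frame of clip_strip between -0.11 and 0.11 m and z of each of slide_a, slide_b in the frame of clip_strip below 0.01 m and angle between each of slide_a, slide_b's own z axis and vertical below 0.12 rad and linear speed of each of slide_a, slide_b, slide_c, slide_d below 0.03 m/s and x of slide_b in the frame of clip_strip between -0.15 and -0.087 m and y of slide_b in the frame of clip_strip between -0.11 and 0.11 m and x of each of slide_c, slide_d in the frame of clip_strip above -0.033 m and z of each of slide_c, slide_d in the frame of clip_strip below 0.012 m) or (x of slide_a in the frame of clip_strip between -0.15 and -0.087 m and y of slide_a in the frame of clip_strip between -0.11 and 0.11 m and z of each of slide_a, slide_c in the frame of clip_strip below 0.01 m and angle between each of slide_a, slide_c's own z axis and vertical below 0.12 rad and linear speed of each of slide_a, slide_c, slide_b, slide_d below 0.03 m/s and x of slide_c in the frame of clip_strip between -0.15 and -0.087 m and y of slide_c in the frame of clip_strip between -0.11 and 0.11 m and x of each of slide_b, slide_d in the frame of clip_strip above -0.033 m and z of each of slide_b, slide_d in the frame of clip_strip below 0.012 m) or (x of slide_a in the frame of clip_strip between -0.15 and -0.087 m and y of slide_a in the frame of clip_strip between -0.11 and 0.11 m and z of each of slide_a, slide_d in the frame of clip_strip below 0.01 m and angle between each of slide_a, slide_d's own z axis and vertical below 0.12 rad and linear speed of each of slide_a, slide_d, slide_b, slide_c below 0.03 m/s and x of slide_d in the frame of clip_strip between -0.15 and -0.087 m and y of slide_d in the frame of clip_strip between -0.11 and 0.11 m and x of each of slide_b, slide_c in the frame of clip_strip above -0.033 m and z of each of slide_b, slide_c in the frame of clip_strip below 0.012 m) or (x of slide_b in the frame of clip_strip between -0.15 and -0.087 m and y of slide_b in the frame of clip_strip between -0.11 and 0.11 m and z of each of slide_b, slide_c in the frame of clip_strip below 0.01 m and angle between each of slide_b, slide_c's own z axis and vertical below 0.12 rad and linear speed of each of slide_b, slide_c, slide_a, slide_d below 0.03 m/s and x of slide_c in the frame of clip_strip between -0.15 and -0.087 m and y of slide_c in the frame of clip_strip between -0.11 and 0.11 m and x of each of slide_a, slide_d in the frame of clip_strip above -0.033 m and z of each of slide_a, slide_d in the frame of clip_strip below 0.012 m) or (x of slide_b in the frame of clip_strip between -0.15 and -0.087 m and y of slide_b in the frame of clip_strip between -0.11 and 0.11 m and z of each of slide_b, slide_d in the frame of clip_strip below 0.01 m and angle between each of slide_b, slide_d's own z axis and vertical below 0.12 rad and linear speed of each of slide_b, slide_d, slide_a, slide_c below 0.03 m/s and x of slide_d in the frame of clip_strip between -0.15 and -0.087 m and y of slide_d in the frame of clip_strip between -0.11 and 0.11 m and x of each of slide_a, slide_c in the frame of clip_strip above -0.033 m and z of each of slide_a, slide_c in the frame of clip_strip below 0.012 m) or (x of slide_c in the frame of clip_strip between -0.15 and -0.087 m and y of slide_c in the frame of clip_strip between -0.11 and 0.11 m and z of each of slide_c, slide_d in the frame of clip_strip below 0.01 m and angle between each of slide_c, slide_d's own z axis and vertical below 0.12 rad and linear speed of each of slide_c, slide_d, slide_a, slide_b below 0.03 m/s and x of slide_d in the frame of clip_strip between -0.15 and -0.087 m and y of slide_d in the frame of clip_strip between -0.11 and 0.11 m and x of each of slide_a, slide_b in the frame of clip_strip above -0.033 m and z of each of slide_a, slide_b in the frame of clip_strip below 0.012 m))); the robot touches nothing.
It fails at once if more than 25 N is put on a slide by the fingers (contact force between the fingers and slide_a above 25 N or contact force between the fingers and slide_b above 25 N or contact force between the fingers and slide_c above 25 N or contact force between the fingers and slide_d above 25 N).
It fails at once if a bystander (vial, cassette, timer or marker) is shifted by more than 25 mm or tipped over (distance of any of vial, cassette, timer, marker from where it was at the start of the episode above 0.025 m or angle between vial's own z axis and vertical above 0.6 rad).
It also fails if it takes over 61 s, if anything falls off the work surface, if the arm or the gripper's body presses on something with over 40 N, if the wrist force passes 120 N, or if a joint passes its speed limit or range.

### The arm

A 7-joint arm with a two-finger parallel gripper is mounted at the origin on a cart in front of the work surface, level with it; the furniture and walls round the work are solid. World frame = base frame: x ahead of the robot, y to its left, z up, the work surface at z = 0. Lengths are in m, angles in rad, forces in N, time in s.
With the tool pointing down it reaches from about 0.4 to 0.85 m from the base axis. Payload 4.5 kg.
Tool frame: the origin (TCP) lies at the very end of the fingers, on their centre line; the grasp point (between the pads) lies 19 mm behind it; z points along the fingers, y is the line along which they close (so a half turn about z gives the same grasp; the last joint's range is limited). The gripper opens to 85 mm and grips with 20 to 120 N. Pads are 22 mm wide; open, the fingers measure 114 mm over their backs; the gripper's body (76 mm by 85 mm) begins 54 mm behind the grasp point. The pads swing forward as they close: fully open they stand 13 mm farther back than shut.
Start: joints at [1.305, 0.689, -0.195, 1.565, 0.157, 0.902, -0.215], TCP at [0.185, -0.597, 0.231] pointing down, gripper open.
Joint ranges: [-3.01, 3.01], [-0.46, 2.08], [-1.47, 1.51], [0.13, 2.56], [-1, 4.14], [0.04, 2.09], [-2.66, 2.66]. Speed limits (rad/s): [2.57, 2.57, 3.14, 3.14, 3.14, 3.14, 3.14].

### API

Orientations are given as [roll, pitch, yaw] about the fixed x, y, z axes, in that order (R = Rz(yaw) Ry(pitch) Rx(roll)).
In Python, from plant import r gives the robot as it stands. The module is installed in compiled form; this text tells all that it offers.
- The arm moves only by the tool send_rows, never from a script. Its argument "steps" is a list of rows, each an object of numbers: "x", "y", "z": the shift along the tool's x, y, z in units of 30 mm (1.0 is 30 mm); "wx", "wy", "wz": the turn, a rotation vector about the tool's x, y, z in units of 6 degrees (1.0 is 6 degrees); "jaw": the closure, from -1 (fully open) to 1 (shut). In form: [{"x": .., "y": .., "z": .., "wx": .., "wy": .., "wz": .., "jaw": ..}, ...]. A call has 1 to 5 rows; each row is the pose to reach, as a shift and turn from the pose commanded when the call began, along the tool's axes at that moment; what a row does not reach only later rows make up. A row lasts 1/8 s, in which the tool goes at most 62.5 mm and 10.7 degrees, less where a joint would pass 70% of its speed; a pose out of reach is approached as far as the arm can. A call with a gripper value outside its range is refused whole. The fingers move at their own pace and stop on an object; the grip force is fixed at half the most. Time passes only in rows, so rows that repeat a pose let the fingers close. It gives the time, the measured TCP pose, the force, the opening and the grip force at its end, in the units of the state.
- r.get_state(): the state, without advancing time (a new reading comes with each control period).
- r.read_camera(name): name is "side" or "top" or "wrist"; returns the picture (400x640x3 uint8, red, green, blue); there is no depth.
- r.get_calibration(name): a dict with "fx", "fy", "cx", "cy" (pixels), "k1" (the pictures are not rectified: a ray, as slopes to the right and down, at radius r is drawn at 1 + k1 r^2 times it, then the intrinsics apply), "extrinsics" (4x4, takes a point from world to camera coordinates). Camera axes: x right, y down, z forward; pixel columns grow to the right and rows downward; lengths in m; the calibration is good to about 2 mm. A picture is of the moment at which its call begins: read the wrist's pose just before it. get_calibration takes no time and is no camera call; for the wrist camera it gives the pose at the moment of the call.
- r.hand_in(): hands the job in; it is judged then, once.
The state is a dict: "t": time; "joint_pos": joint angles; "joint_vel": joint speeds; "effort": joint torques, N m; "tool_pos": TCP position; "tcp_rot": TCP orientation; "wrist_force": force on the tool from outside, world axes, zero at the start; "ft_torque": the same for the moment, N m; "width": finger opening in m; "grip_force": force on a finger pad.
Only numpy, scipy, OpenCV 4.12 (cv2) and the standard library are available. Lean on these libraries where they do the work, as an engineer would, in place of code of your own. Each camera call takes 0.05 s, during which the arm holds its last target. There are 200 camera calls.

## Working session

There is one attempt and no reset: what is moved stays moved. The work goes in short steps, Python scripts to look and compute and a tool call to move; the robot and the scene stay as the last step left them, time stands still between calls to the robot, and variables do not carry over. Pictures are saved under pics/ and viewed, at most 10 in all, crops included, and the job is handed in when it is done.

Besides the shell and the picture viewer there is one more tool, called after ">>>" as a command line: name --argument value ..., lists and objects as JSON in quotes. send_rows: Moves the arm, as the interface text tells. Its arguments: {"type":"object","properties":{"steps":{"type":"array"}},"required":["steps"]}

```bash
mkdir -p pics
python3 - <<'E'
from plant import r
import cv2,numpy as np
s=r.get_state()
for k in s: print(k,np.round(s[k],3))
for n in ("top","side"):
    im=r.read_camera(n); cv2.imwrite(f"pics/{n}0.png",im[:,:,::-1])
    c=r.get_calibration(n); print(n,{k:np.round(v,4).tolist() for k,v in c.items()})
E
```

```text
t 0.0
joint_pos [ 1.305  0.69  -0.195  1.566  0.157  0.903 -0.215]
joint_vel [ 0.    -0.     0.001 -0.001 -0.     0.001  0.002]
effort [ 1.0000e-03 -5.3960e+01 -1.2670e+00 -1.5854e+01  9.0000e-03  1.0000e-02
 -0.0000e+00]
tool_pos [ 0.184 -0.596  0.23 ]
tcp_rot [-3.14  0.    0.3 ]
wrist_force [0.146 0.529 0.077]
ft_torque [ 0.025  0.025 -0.016]
grip_force 0.0
width 0.086
top {'fx': 423.2513, 'fy': 423.2513, 'cx': 317.1408, 'cy': 206.6339, 'k1': -0.0269, 'extrinsics': [[0.0021, -0.9999, -0.0131, -0.0274], [-0.999, -0.0015, -0.0454, 0.5196], [0.0453, 0.0132, -0.9989, 1.2862], [0.0, 0.0, 0.0, 1.0]]}
side {'fx': 487.9966, 'fy': 487.9966, 'cx': 323.3866, 'cy': 198.7029, 'k1': 0.0327, 'extrinsics': [[-0.9761, -0.2173, 0.0028, 0.5171], [-0.115, 0.5058, -0.8549, 0.1295], [0.1843, -0.8348, -0.5188, 0.9648], [0.0, 0.0, 0.0, 1.0]]}
```

View pics/top0.png

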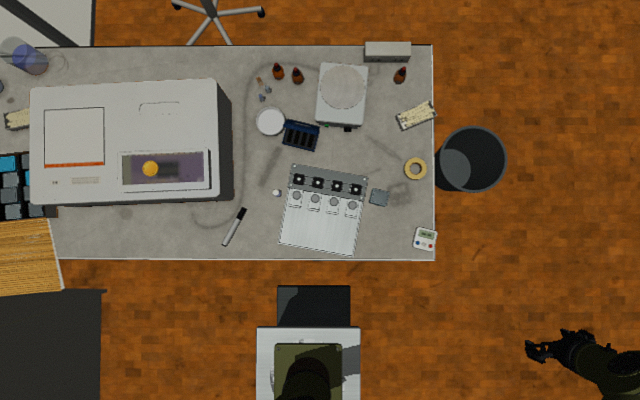

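View pics/side0.png

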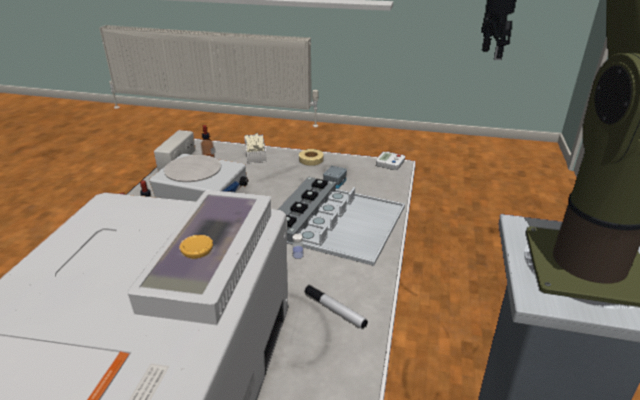

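The top view shows the strip with its black caps at about (299,179), (317,183), (336,187) and (355,189), and the tray in front reaching down to row 255. The vial is near (277,193), the cassette near (379,197), the marker near (233,227) and the timer near (425,238). The side view confirms the same layout, with the tabs standing in front of the housing.

```bash
cat > h.py <<'E'
import numpy as np,cv2
from scipy.spatial.transform import Rotation as R
def ray(c,uv):
    u=(np.array(uv,float)-[c['cx'],c['cy']])/[c['fx'],c['fy']]
    p=u.copy()
    for _ in range(20): p=u/(1+c['k1']*(p@p))
    E=np.array(c['extrinsics']);d=E[:3,:3].T@np.r_[p,1];o=-E[:3,:3].T@E[:3,3];return o,d
def onz(c,uv,z):
    o,d=ray(c,uv);return o+d*(z-o[2])/d[2]
def proj(c,P):
    E=np.array(c['extrinsics']);q=E[:3,:3]@P+E[:3,3];p=q[:2]/q[2];p=p*(1+c['k1']*(p@p));return p*[c['fx'],c['fy']]+[c['cx'],c['cy']]
def shift(s,P,yaw=None):
    "tool units from measured state to world TCP P, and yaw turn"
    Rm=R.from_euler('xyz',s['tcp_rot']);v=Rm.inv().apply(np.array(P)-s['tool_pos'])/.03
    if yaw is None:return v
    T=R.from_euler('xyz',[np.pi,0,yaw]);return v,np.degrees((Rm.inv()*T).as_rotvec())/6
E
python3 - <<'E'
from plant import r
from h import *
c=r.get_calibration('top');im=cv2.imread('pics/top0.png')
g=im.max(2);m=(g<45).astype(np.uint8);m[:165]=0;m[205:]=0;m[:,:285]=0;m[:,370:]=0
n,l,st,ce=cv2.connectedComponentsWithStats(m)
P=[]
for i in range(1,n):
    if st[i,4]>20: p=onz(c,ce[i],.04);P.append(p);print(st[i],ce[i],p.round(4))
P=np.array(P);P=P[np.argsort(-P[:,1])]
d=P[-1]-P[0];print('spacing',np.linalg.norm(d)/(len(P)-1),'yaw',np.arctan2(d[0],-d[1]),P.mean(0))
for n_,uv,z in(('vial',(277,193),.05),('cass',(379,197),.035),('tl',(278,246),.01),('tr',(354,256),.01)):print(n_,onz(c,uv,z).round(3))
cv2.imwrite('pics/crop.png',cv2.resize(im[150:270,215:440],None,fx=3.5,fy=3.5,interpolation=cv2.INTER_CUBIC))
s=r.get_state();print(shift(s,[.45,0,.3],0))
E
```

```text
[293 173  12  12  91] [298.43956044 178.98901099] [0.6016 0.0296 0.04  ]
[312 177  12  12  91] [317.41758242 182.43956044] [ 0.5912 -0.0275  0.04  ]
[332 180  10  12  80] [336.55  185.825] [ 0.5811 -0.0851  0.04  ]
[350 184  12  11  88] [355.625      189.15909091] [ 0.5711 -0.1423  0.04  ]
spacing 0.05819959202576785 yaw -0.1757993458718303 [ 0.58626055 -0.05632     0.04      ]
vial [0.559 0.093 0.05 ]
cass [ 0.548 -0.213  0.035]
tl [0.399 0.093 0.01 ]
tr [ 0.369 -0.139  0.01 ]
(array([ 14.33358537, -16.38651292,  -2.28938937]), array([-0.01605494,  0.0036437 ,  2.86344984]))
```

View pics/crop.png

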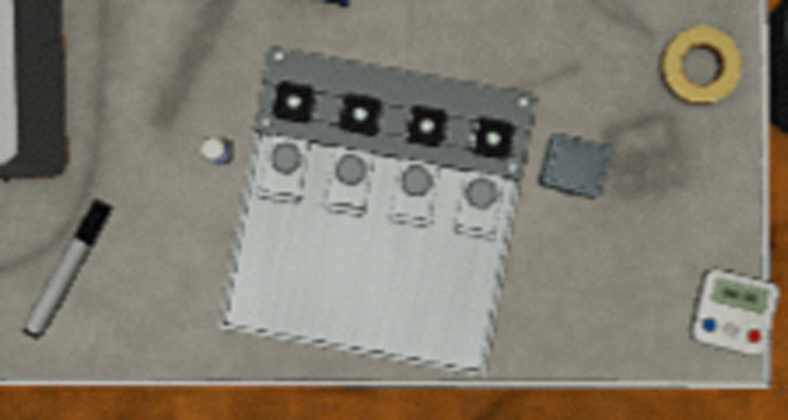

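The crop confirms the four caps, the tabs and windows in front of the housing, and a clear tray. From this the strip origin is about (0.586, -0.056) with yaw -0.176. I'll start with slide D.

```bash
cat >> h.py <<'E'
YAW=-.176;O=np.array([.5863,-.0563]);CH=dict(a=.087,b=.029,c=-.029,d=-.087)
def W(x,y,z): return np.r_[O+R.from_euler('z',YAW).as_matrix()[:2,:2]@[x,y],z]
def L(p): return np.r_[R.from_euler('z',-YAW).as_matrix()[:2,:2]@(np.array(p)[:2]-O),p[2]]
def go(r,x,y,z):
    s=r.get_state();print('t',round(s['t'],2),'local',L(s['tool_pos']).round(4),'F',s['wrist_force'].round(2),s['width'])
    a=shift(s,W(x,y,z),YAW);print(a[0].round(2),a[1].round(2))
E
python3 -c "
from plant import r
from h import *
go(r,-.057,-.087,.12);print(W(-.057,-.087,.1))"
```

```text
t 0.1 local [-0.3011 -0.6023  0.2305] F [ 0.2  -0.57 -0.15] 0.08512939421726355
[ 15.1  -11.53   3.7 ] [-0.02  0.01  4.54]
[ 0.51494747 -0.13197573  0.1       ]
```

>>> send_rows --steps '[{"x":1.6,"y":-1.2,"z":0,"jaw":1},{"x":3.2,"y":-2.4,"z":0,"jaw":1},{"x":4.8,"y":-3.6,"z":0,"jaw":1},{"x":6.4,"y":-4.8,"z":0,"jaw":1},{"x":8,"y":-6,"z":0,"jaw":1}]'

```text
validation failed for argument at $.st...
```

>>> send_rows --steps '[{"x":1.6,"y":-1.2,"wz":1.0,"jaw":1},{"x":3.2,"y":-2.4,"wz":2,"jaw":1},{"x":4.8,"y":-3.6,"wz":3,"jaw":1},{"x":6.0,"y":-4.6,"z":0.5,"wz":4,"jaw":1},{"x":7.1,"y":-5.5,"z":1,"wz":4.5,"jaw":1}]'

```text
validation failed for argument at $.st...
```

```bash
python3 -c "
from plant import r
from h import *
go(r,-.057,-.087,.06)
c=r.get_calibration('wrist');cv2.imwrite('pics/w1.png',r.read_camera('wrist')[:,:,::-1])
for k,y in CH.items(): print(k,proj(c,W(-.0825,y,.035)).round(0),proj(c,W(0,y,.04)).round(0))
go(r,-.057,-.087,.06)"
```

```text
t 0.1 local [-0.3011 -0.6023  0.2305] F [ 0.2  -0.57 -0.15] 0.08512939421726355
[ 15.1  -11.53   5.7 ] [-0.02  0.01  4.54]
a [109. -20.] [334. 211.]
b [  34. -112.] [188.  18.]
c [   1. -170.] [ 108. -113.]
d [  -2. -203.] [  75. -197.]
t 0.15 local [-0.3011 -0.6024  0.2306] F [-0.07 -0.86  0.45] 0.08529946678593417
[ 15.1  -11.54   5.7 ] [-0.01  0.    4.54]
```

View pics/w1.png

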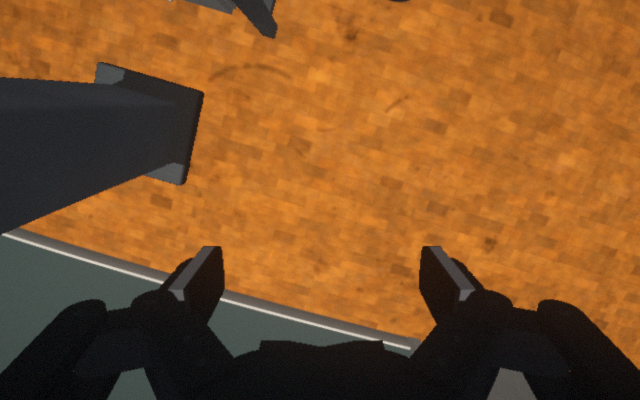

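The moves were refused, so the wrist view shows only the floor and the open fingers. Every key is probably required, so I'll resend with all of them.

>>> send_rows --steps '[{"x":1.6,"y":-1.2,"z":0,"wx":0,"wy":0,"wz":0,"jaw":1},{"x":3.2,"y":-2.4,"z":0,"wx":0,"wy":0,"wz":0,"jaw":1},{"x":4.8,"y":-3.6,"z":0,"wx":0,"wy":0,"wz":0,"jaw":1},{"x":6.4,"y":-4.8,"z":0,"wx":0,"wy":0,"wz":0,"jaw":1},{"x":8,"y":-6,"z":0,"wx":0,"wy":0,"wz":0,"jaw":1}]'

```text
t: 0.78
tool_pos: [0.3617, -0.3526, 0.2313]
tcp_rot: [3.141, -0.0, 0.3]
wrist_force: [1.7, 0.0, 0.5]
width: 0.0
grip_force: 0.0
```

>>> send_rows --steps '[{"x":1.6,"y":-1.2,"z":0,"wx":0,"wy":0,"wz":1,"jaw":1},{"x":3.2,"y":-2.4,"z":0,"wx":0,"wy":0,"wz":2,"jaw":1},{"x":4.8,"y":-3.6,"z":0,"wx":0,"wy":0,"wz":3,"jaw":1},{"x":6.0,"y":-4.6,"z":0.5,"wx":0,"wy":0,"wz":4,"jaw":1},{"x":7.1,"y":-5.5,"z":1,"wx":0,"wy":0,"wz":4.5,"jaw":1}]'

```text
t: 1.4
tool_pos: [0.5166, -0.1318, 0.2009]
tcp_rot: [3.142, -0.001, -0.172]
wrist_force: [-0.3, -0.2, 0.1]
width: 0.0002
grip_force: 0.0
```

```bash
python3 -c "
from plant import r
from h import *
go(r,-.057,-.087,.06)
c=r.get_calibration('wrist');im=r.read_camera('wrist')[:,:,::-1].copy()
for k,y in CH.items():
  for P in (W(-.0825,y,.035),W(0,y,.04)):
    u=proj(c,P);print(k,u.round(0));cv2.circle(im,tuple(int(i) for i in u),3,(0,0,255),1)
cv2.imwrite('pics/w2.png',im)
go(r,-.057,-.087,.06)"
```

```text
t 1.4 local [-0.0555 -0.0865  0.2009] F [-0.26 -0.18  0.1 ] 0.0001868387423567369
[-0.05  0.02  4.7 ] [ 0.   -0.01  0.04]
a [148. 204.]
a [134. 120.]
b [205. 204.]
b [196. 119.]
c [264. 204.]
c [259. 119.]
d [323. 205.]
d [323. 119.]
t 1.45 local [-0.0539 -0.0787  0.1991] F [ 3.11  3.66 -0.21] -0.00022520579969749602
[-0.11  0.3   4.63] [-0.06 -0.    0.11]
```

View pics/w2.png

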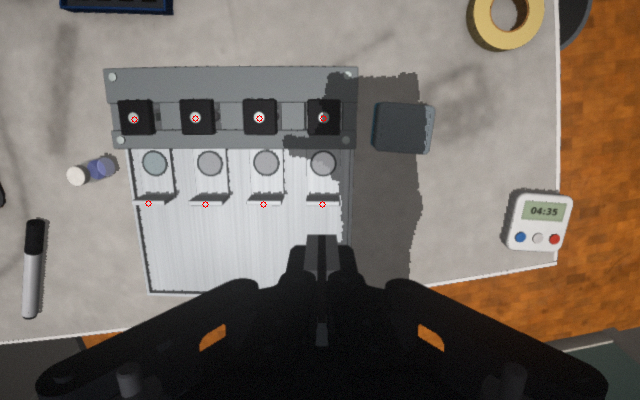

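The predicted tab and cap points (red) land on the real tabs and caps: tab D at (323,205), cap D at (323,119). The localisation holds. The fingers are shut and tab D is clear, so I'll descend.

>>> send_rows --steps '[{"x":0,"y":0,"z":1.3,"wx":0,"wy":0,"wz":0,"jaw":1},{"x":0,"y":0,"z":2.6,"wx":0,"wy":0,"wz":0,"jaw":1},{"x":0,"y":0,"z":3.9,"wx":0,"wy":0,"wz":0,"jaw":1},{"x":0,"y":0,"z":4.7,"wx":0,"wy":0,"wz":0,"jaw":1},{"x":0,"y":0,"z":4.7,"wx":0,"wy":0,"wz":0,"jaw":1}]'

```text
t: 2.08
tool_pos: [0.5141, -0.1335, 0.0588]
tcp_rot: [-3.141, 0.004, -0.171]
wrist_force: [-0.4, 0.2, -0.7]
width: -0.0002
grip_force: 0.0
```

```bash
python3 -c "
from plant import r
from h import *
go(r,-.060,-.087,.016)"
```

```text
t 2.08 local [-0.0576 -0.0887  0.0588] F [-0.4   0.17 -0.69] -0.0001830209260331936
[-0.08 -0.06  1.43] [-0.    0.04  0.05]
```

>>> send_rows --steps '[{"x":0,"y":0,"z":0.7,"wx":0,"wy":0,"wz":0,"jaw":1},{"x":0,"y":0,"z":1.4,"wx":0,"wy":0,"wz":0,"jaw":1},{"x":0,"y":0,"z":1.4,"wx":0,"wy":0,"wz":0,"jaw":1},{"x":-0.1,"y":0,"z":1.4,"wx":0,"wy":0,"wz":0,"jaw":1},{"x":-0.2,"y":0,"z":1.4,"wx":0,"wy":0,"wz":0,"jaw":1}]'

```text
t: 2.7
tool_pos: [0.51, -0.1329, 0.0194]
tcp_rot: [3.141, -0.002, -0.172]
wrist_force: [1.1, -0.4, -0.1]
width: 0.0
grip_force: 0.0
```

>>> send_rows --steps '[{"x":-0.1,"y":0,"z":0,"wx":0,"wy":0,"wz":0,"jaw":1},{"x":-0.1,"y":0,"z":0,"wx":0,"wy":0,"wz":0,"jaw":1}]'

```text
t: 2.95
tool_pos: [0.5064, -0.1322, 0.0186]
tcp_rot: [3.142, 0.0, -0.171]
wrist_force: [-0.6, 0.4, -1.4]
width: 0.0002
grip_force: 0.0
```

```bash
python3 -c "
from plant import r
from h import *
go(r,-.069,-.087,.016)"
```

```text
t 2.95 local [-0.0654 -0.0887  0.0186] F [-0.6   0.43 -1.39] 0.00022634148107274023
[-0.12 -0.06  0.09] [0.   0.   0.04]
```

>>> send_rows --steps '[{"x":-0.1,"y":0,"z":0.05,"wx":0,"wy":0,"wz":0,"jaw":1},{"x":-0.2,"y":0,"z":0.05,"wx":0,"wy":0,"wz":0,"jaw":1}]'

```text
t: 3.2
tool_pos: [0.5011, -0.1312, 0.0167]
tcp_rot: [3.142, -0.001, -0.171]
wrist_force: [2.4, -0.3, -0.9]
width: 0.0001
grip_force: 1.2
```

>>> send_rows --steps '[{"x":-0.1,"y":0,"z":0,"wx":0,"wy":0,"wz":0,"jaw":1}]'

```text
t: 3.32
tool_pos: [0.5, -0.131, 0.017]
tcp_rot: [-3.142, -0.005, -0.171]
wrist_force: [6.3, -1.1, -2.2]
width: 0.0005
grip_force: 2.7
```

>>> send_rows --steps '[{"x":-0.1,"y":0,"z":0,"wx":0,"wy":0,"wz":0,"jaw":1}]'

```text
t: 3.45
tool_pos: [0.499, -0.1307, 0.0172]
tcp_rot: [-3.141, -0.009, -0.171]
wrist_force: [8.4, -2.1, -2.6]
width: 0.0001
grip_force: 4.2
```

>>> send_rows --steps '[{"x":-0.06,"y":0,"z":0,"wx":0,"wy":0,"wz":0,"jaw":1}]'

```text
t: 3.58
tool_pos: [0.4986, -0.1306, 0.0174]
tcp_rot: [-3.141, -0.011, -0.171]
wrist_force: [8.3, -0.7, -2.4]
width: 0.0004
grip_force: 4.7
```

>>> send_rows --steps '[{"x":-0.1,"y":0,"z":0,"wx":0,"wy":0,"wz":0,"jaw":1}]'

```text
t: 3.7
tool_pos: [0.4976, -0.1304, 0.0176]
tcp_rot: [-3.141, -0.015, -0.171]
wrist_force: [12.5, -1.1, -2.3]
width: -0.0004
grip_force: 6.2
```

>>> send_rows --steps '[{"x":-0.06,"y":0,"z":0,"wx":0,"wy":0,"wz":0,"jaw":1}]'

```text
t: 3.82
tool_pos: [0.4973, -0.1303, 0.0178]
tcp_rot: [-3.141, -0.018, -0.171]
wrist_force: [14.1, -2.6, -3.6]
width: -0.0002
grip_force: 6.7
```

Slide D reached over 14 N without letting go, so it is seized. I'll ease off and go to C.

>>> send_rows --steps '[{"x":0.2,"y":0,"z":0,"wx":0,"wy":0,"wz":0,"jaw":1},{"x":0.4,"y":0,"z":0,"wx":0,"wy":0,"wz":0,"jaw":1},{"x":0.6,"y":0,"z":0,"wx":0,"wy":0,"wz":0,"jaw":1},{"x":0.8,"y":0,"z":0,"wx":0,"wy":0,"wz":0,"jaw":1},{"x":0.9,"y":0,"z":0,"wx":0,"wy":0,"wz":0,"jaw":1}]'

```text
t: 4.45
tool_pos: [0.5146, -0.1336, 0.0167]
tcp_rot: [3.142, 0.001, -0.171]
wrist_force: [-1.0, 0.4, -0.0]
width: 0.0
grip_force: 0.0
```

>>> send_rows --steps '[{"x":0,"y":0,"z":-0.9,"wx":0,"wy":0,"wz":0,"jaw":1},{"x":0,"y":0,"z":-1.8,"wx":0,"wy":0,"wz":0,"jaw":1},{"x":0,"y":-1,"z":-1.8,"wx":0,"wy":0,"wz":0,"jaw":1},{"x":0,"y":-1.95,"z":-1.8,"wx":0,"wy":0,"wz":0,"jaw":1},{"x":0,"y":-1.95,"z":-1.6,"wx":0,"wy":0,"wz":0,"jaw":1}]'

```text
t: 5.08
tool_pos: [0.5254, -0.0728, 0.0649]
tcp_rot: [-3.14, -0.0, -0.167]
wrist_force: [0.7, -0.9, -0.1]
width: 0.0001
grip_force: 0.0
```

```bash
python3 -c "
from plant import r
from h import *
go(r,-.060,-.029,.016)"
```

```text
t 5.08 local [-0.0571 -0.0269  0.0649] F [ 0.7  -0.86 -0.12] 0.00011404376260655808
[-0.1   0.07  1.63] [-0.02 -0.    0.09]
```

>>> send_rows --steps '[{"x":0,"y":0.05,"z":0.8,"wx":0,"wy":0,"wz":0,"jaw":1},{"x":0,"y":0.05,"z":1.6,"wx":0,"wy":0,"wz":0,"jaw":1},{"x":-0.1,"y":0.05,"z":1.6,"wx":0,"wy":0,"wz":0,"jaw":1},{"x":-0.2,"y":0.05,"z":1.6,"wx":0,"wy":0,"wz":0,"jaw":1},{"x":-0.3,"y":0.05,"z":1.6,"wx":0,"wy":0,"wz":0,"jaw":1}]'

```text
t: 5.7
tool_pos: [0.5159, -0.0763, 0.0176]
tcp_rot: [3.141, -0.001, -0.172]
wrist_force: [0.3, -0.2, -0.4]
width: -0.0001
grip_force: 0.0
```

>>> send_rows --steps '[{"x":-0.1,"y":0,"z":0,"wx":0,"wy":0,"wz":0,"jaw":1},{"x":-0.2,"y":0,"z":0,"wx":0,"wy":0,"wz":0,"jaw":1}]'

```text
t: 5.95
tool_pos: [0.5125, -0.0753, 0.0176]
tcp_rot: [-3.141, -0.006, -0.172]
wrist_force: [4.5, -0.3, 1.2]
width: -0.0
grip_force: 2.3
```

>>> send_rows --steps '[{"x":-0.1,"y":0,"z":0,"wx":0,"wy":0,"wz":0,"jaw":1}]'

```text
t: 6.08
tool_pos: [0.5109, -0.0749, 0.0176]
tcp_rot: [-3.141, -0.009, -0.172]
wrist_force: [9.0, -1.3, -1.7]
width: -0.0002
grip_force: 4.5
```

>>> send_rows --steps '[{"x":-0.1,"y":0,"z":0,"wx":0,"wy":0,"wz":0,"jaw":1}]'

```text
t: 6.2
tool_pos: [0.5096, -0.0746, 0.0177]
tcp_rot: [-3.141, -0.012, -0.172]
wrist_force: [9.0, -1.9, -1.0]
width: 0.0001
grip_force: 4.5
```

>>> send_rows --steps '[{"x":-0.1,"y":0,"z":0,"wx":0,"wy":0,"wz":0,"jaw":1}]'

```text
t: 6.32
tool_pos: [0.5062, -0.0739, 0.0176]
tcp_rot: [-3.141, -0.011, -0.172]
wrist_force: [8.4, -2.3, 0.5]
width: 0.0
grip_force: 3.8
```

>>> send_rows --steps '[{"x":-0.08,"y":0,"z":0,"wx":0,"wy":0,"wz":0,"jaw":1}]'

```text
t: 6.45
tool_pos: [0.5027, -0.0734, 0.0176]
tcp_rot: [-3.141, -0.008, -0.172]
wrist_force: [6.1, -0.9, 2.3]
width: 0.0001
grip_force: 2.9
```

```bash
python3 -c "
from plant import r
from h import *
go(r,-.155,-.029,.016)"
```

```text
t 6.45 local [-0.0793 -0.0314  0.0176] F [ 6.1  -0.86  2.32] 5.609820416625628e-05
[-2.52 -0.09  0.03] [-0.01 -0.08  0.04]
```

C has let go. I'll draw it the rest of the way out.

>>> send_rows --steps '[{"x":-0.15,"y":0,"z":0,"wx":0,"wy":0,"wz":0,"jaw":1},{"x":-0.3,"y":0,"z":0,"wx":0,"wy":0,"wz":0,"jaw":1},{"x":-0.45,"y":0,"z":0,"wx":0,"wy":0,"wz":0,"jaw":1},{"x":-0.6,"y":0,"z":0,"wx":0,"wy":0,"wz":0,"jaw":1},{"x":-0.75,"y":0,"z":0,"wx":0,"wy":0,"wz":0,"jaw":1}]'

```text
t: 7.08
tool_pos: [0.4765, -0.0691, 0.0171]
tcp_rot: [-3.142, -0.0, -0.171]
wrist_force: [0.7, -0.7, 0.1]
width: -0.0
grip_force: 0.5
```

>>> send_rows --steps '[{"x":-0.15,"y":0,"z":0,"wx":0,"wy":0,"wz":0,"jaw":1},{"x":-0.3,"y":0,"z":0,"wx":0,"wy":0,"wz":0,"jaw":1},{"x":-0.45,"y":0,"z":0,"wx":0,"wy":0,"wz":0,"jaw":1},{"x":-0.6,"y":0,"z":0,"wx":0,"wy":0,"wz":0,"jaw":1},{"x":-0.75,"y":0,"z":0,"wx":0,"wy":0,"wz":0,"jaw":1}]'

```text
t: 7.7
tool_pos: [0.454, -0.0653, 0.0171]
tcp_rot: [3.141, 0.002, -0.171]
wrist_force: [0.3, 0.3, 0.1]
width: 0.0003
grip_force: 0.1
```

>>> send_rows --steps '[{"x":-0.15,"y":0,"z":0,"wx":0,"wy":0,"wz":0,"jaw":1},{"x":-0.3,"y":0,"z":0,"wx":0,"wy":0,"wz":0,"jaw":1},{"x":-0.45,"y":0,"z":0,"wx":0,"wy":0,"wz":0,"jaw":1},{"x":-0.6,"y":0,"z":0,"wx":0,"wy":0,"wz":0,"jaw":1}]'

```text
t: 8.2
tool_pos: [0.443, -0.0634, 0.0213]
tcp_rot: [3.141, 0.011, -0.172]
wrist_force: [0.6, -0.4, 0.0]
width: 0.0
grip_force: 0.1
```

```bash
python3 -c "
from plant import r
from h import *
go(r,-.155,-.029,.016)"
```

```text
t 8.2 local [-0.1399 -0.032   0.0213] F [ 0.59 -0.39  0.02] 2.461611569403014e-05
[-0.5  -0.1   0.18] [0.01 0.1  0.04]
```

```bash
python3 -c "
from plant import r
from h import *
print(r.get_state()['joint_pos'].round(3))
c=r.get_calibration('wrist');im=r.read_camera('wrist')[:,:,::-1].copy()
for P in (W(-.0825-.07,-.029,.035),W(-.03,-.029,.005)):
    u=proj(c,P);print(u.round(0));cv2.circle(im,tuple(int(i) for i in u),3,(0,0,255),1)
cv2.imwrite('pics/w3.png',im)"
```

```text
[ 0.054  0.894 -0.024  2.22   0.435  0.043 -2.138]
[317. 293.]
[318.   7.]
```

View pics/w3.png

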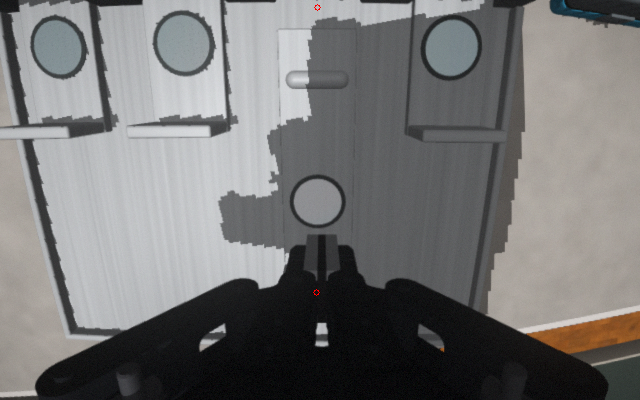

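C's rear edge (about (317,29)) is clear of the housing front (about row 7), with the ridge at (317,79). Joint 6 is at its lower limit there. I'll measure where the slide lies.

```bash
python3 -c "
from plant import r
from h import *
c=r.get_calibration('wrist')
print('origin by ridge',L(onz(c,(317,79),.0125))-[.034,0,0],'by edge',L(onz(c,(317,29.5),.011))-[.055,0,0],'window D',L(onz(c,(452,48),.011)),'B',L(onz(c,(184,43),.011)),'A',L(onz(c,(60,46),.011)),'C',L(onz(c,(317.5,201),.011)))
go(r,-.055,.029,.016)"
```

```text
origin by ridge [-0.09519997 -0.02879155  0.0125    ] by edge [-0.09578403 -0.02873335  0.011     ] window D [-0.04734826 -0.08753837  0.011     ] B [-0.04581056  0.02906463  0.011     ] A [-0.04526653  0.08660844  0.011     ] C [-0.11734253 -0.02910036  0.011     ]
t 8.25 local [-0.1403 -0.0322  0.0214] F [-0.31 -0.17 -0.19] 2.6889433131459358e-05
[ 2.85 -2.03  0.14] [0.01 0.11 0.05]
```

>>> send_rows --steps '[{"x":0.3,"y":0,"z":0,"wx":0,"wy":0,"wz":0,"jaw":1},{"x":0.5,"y":0,"z":-0.8,"wx":0,"wy":0,"wz":0,"jaw":1},{"x":0.8,"y":-0.2,"z":-1.6,"wx":0,"wy":0,"wz":0,"jaw":1},{"x":1.8,"y":-1.2,"z":-1.6,"wx":0,"wy":0,"wz":0,"jaw":1},{"x":2.8,"y":-2.0,"z":-1.6,"wx":0,"wy":0,"wz":0,"jaw":1}]'

```text
t: 8.88
tool_pos: [0.5382, -0.0172, 0.0691]
tcp_rot: [-3.14, 0.011, -0.172]
wrist_force: [0.4, -0.2, 0.0]
width: -0.0004
grip_force: 0.0
```

>>> send_rows --steps '[{"x":0,"y":0,"z":0,"wx":0,"wy":0,"wz":0,"jaw":1},{"x":0,"y":0,"z":0,"wx":0,"wy":0,"wz":0,"jaw":1}]'

```text
t: 9.12
tool_pos: [0.5357, -0.019, 0.0681]
tcp_rot: [3.141, 0.013, -0.172]
wrist_force: [-0.1, -0.1, -0.5]
width: -0.0
grip_force: 0.0
```

```bash
python3 -c "
from plant import r
from h import *
go(r,-.06,.029,.016)"
```

```text
t 9.12 local [-0.0563  0.0279  0.0681] F [-0.07 -0.06 -0.47] -3.0181720583828535e-05
[-0.1  -0.04  1.74] [0.01 0.12 0.04]
```

>>> send_rows --steps '[{"x":0,"y":0,"z":0.85,"wx":0,"wy":0.1,"wz":0,"jaw":1},{"x":0,"y":0,"z":1.7,"wx":0,"wy":0.1,"wz":0,"jaw":1},{"x":-0.1,"y":0,"z":1.7,"wx":0,"wy":0.1,"wz":0,"jaw":1},{"x":-0.2,"y":0,"z":1.7,"wx":0,"wy":0.1,"wz":0,"jaw":1},{"x":-0.3,"y":0,"z":1.7,"wx":0,"wy":0.1,"wz":0,"jaw":1}]'

```text
t: 9.75
tool_pos: [0.5273, -0.0172, 0.0183]
tcp_rot: [3.141, -0.001, -0.172]
wrist_force: [-0.6, -0.3, 0.0]
width: 0.0
grip_force: 0.0
```

>>> send_rows --steps '[{"x":-0.1,"y":0,"z":0,"wx":0,"wy":0,"wz":0,"jaw":1},{"x":-0.2,"y":0,"z":0,"wx":0,"wy":0,"wz":0,"jaw":1}]'

```text
t: 10.0
tool_pos: [0.5231, -0.0161, 0.0181]
tcp_rot: [-3.141, -0.004, -0.172]
wrist_force: [4.1, -1.6, 0.2]
width: -0.0002
grip_force: 2.0
```

>>> send_rows --steps '[{"x":-0.1,"y":0,"z":0,"wx":0,"wy":0,"wz":0,"jaw":1}]'

```text
t: 10.12
tool_pos: [0.5216, -0.0156, 0.0181]
tcp_rot: [-3.141, -0.006, -0.172]
wrist_force: [8.7, -1.3, -2.0]
width: 0.0002
grip_force: 4.2
```

>>> send_rows --steps '[{"x":-0.1,"y":0,"z":0,"wx":0,"wy":0,"wz":0,"jaw":1}]'

```text
t: 10.25
tool_pos: [0.5202, -0.0151, 0.0181]
tcp_rot: [-3.14, -0.009, -0.172]
wrist_force: [8.3, -2.2, -1.3]
width: -0.0001
grip_force: 4.1
```

>>> send_rows --steps '[{"x":-0.1,"y":0,"z":0,"wx":0,"wy":0,"wz":0,"jaw":1}]'

```text
t: 10.38
tool_pos: [0.5169, -0.0145, 0.0181]
tcp_rot: [-3.14, -0.008, -0.172]
wrist_force: [6.4, -1.3, -0.3]
width: -0.0002
grip_force: 3.5
```

>>> send_rows --steps '[{"x":-0.08,"y":0,"z":0,"wx":0,"wy":0,"wz":0,"jaw":1}]'

```text
t: 10.5
tool_pos: [0.5136, -0.014, 0.0181]
tcp_rot: [-3.14, -0.006, -0.172]
wrist_force: [5.2, -2.2, 1.5]
width: -0.0004
grip_force: 2.7
```

```bash
python3 -c "
from plant import r
from h import *
go(r,-.155,.029,.018)"
```

```text
t 10.5 local [-0.079   0.0289  0.0181] F [ 5.21 -2.16  1.47] -0.0003821245012649959
[-2.53 -0.01 -0.01] [-0.01 -0.06  0.04]
```

B has let go as well. I'll draw it out.

>>> send_rows --steps '[{"x":-0.15,"y":0,"z":0,"wx":0,"wy":0,"wz":0,"jaw":1},{"x":-0.3,"y":0,"z":0,"wx":0,"wy":0,"wz":0,"jaw":1},{"x":-0.45,"y":0,"z":0,"wx":0,"wy":0,"wz":0,"jaw":1},{"x":-0.6,"y":0,"z":0,"wx":0,"wy":0,"wz":0,"jaw":1},{"x":-0.75,"y":0,"z":0,"wx":0,"wy":0,"wz":0,"jaw":1}]'

```text
t: 11.12
tool_pos: [0.4879, -0.0101, 0.0176]
tcp_rot: [3.141, -0.0, -0.171]
wrist_force: [0.5, -0.1, 0.7]
width: -0.0
grip_force: 0.4
```

>>> send_rows --steps '[{"x":-0.15,"y":0,"z":0,"wx":0,"wy":0,"wz":0,"jaw":1},{"x":-0.3,"y":0,"z":0,"wx":0,"wy":0,"wz":0,"jaw":1},{"x":-0.45,"y":0,"z":0,"wx":0,"wy":0,"wz":0,"jaw":1},{"x":-0.6,"y":0,"z":0,"wx":0,"wy":0,"wz":0,"jaw":1},{"x":-0.75,"y":0,"z":0,"wx":0,"wy":0,"wz":0,"jaw":1}]'

```text
t: 11.75
tool_pos: [0.4651, -0.0063, 0.0173]
tcp_rot: [3.141, 0.001, -0.171]
wrist_force: [0.4, 0.9, -0.0]
width: 0.0002
grip_force: 0.1
```

>>> send_rows --steps '[{"x":-0.15,"y":0,"z":0,"wx":0,"wy":0,"wz":0,"jaw":1},{"x":-0.3,"y":0,"z":0,"wx":0,"wy":0,"wz":0,"jaw":1},{"x":-0.45,"y":0,"z":0,"wx":0,"wy":0,"wz":0,"jaw":1},{"x":-0.6,"y":0,"z":0,"wx":0,"wy":0,"wz":0,"jaw":1},{"x":-0.7,"y":0,"z":0,"wx":0,"wy":0,"wz":0,"jaw":1}]'

```text
t: 12.38
tool_pos: [0.4477, -0.0028, 0.0199]
tcp_rot: [3.14, 0.007, -0.173]
wrist_force: [-0.7, 0.3, -0.1]
width: -0.0002
grip_force: 0.1
```

>>> send_rows --steps '[{"x":0.2,"y":0,"z":0,"wx":0,"wy":0,"wz":0,"jaw":1},{"x":0.4,"y":0,"z":0,"wx":0,"wy":0,"wz":0,"jaw":1},{"x":0.6,"y":0,"z":-1.5,"wx":0,"wy":0,"wz":0,"jaw":1},{"x":0.6,"y":0,"z":-3,"wx":0,"wy":0,"wz":0,"jaw":1},{"x":0.6,"y":0,"z":-4,"wx":0,"wy":0,"wz":0,"jaw":1}]'

```text
t: 13.0
tool_pos: [0.4673, -0.0061, 0.1418]
tcp_rot: [3.141, 0.005, -0.175]
wrist_force: [0.4, 0.3, -0.3]
width: 0.0
grip_force: 0.0
```

```bash
python3 -c "
from plant import r
from h import *
go(r,-.155,.029,.018)
c=r.get_calibration('wrist');im=r.read_camera('wrist')[:,:,::-1].copy()
import pickle;pickle.dump(c,open('c4.pkl','wb'))
cv2.imwrite('pics/w4.png',im)"
```

```text
t 13.0 local [-0.126   0.0286  0.1418] F [ 0.37  0.3  -0.31] 9.074578507190673e-06
[-0.95 -0.02  4.13] [0.   0.05 0.01]
```

View pics/w4.png

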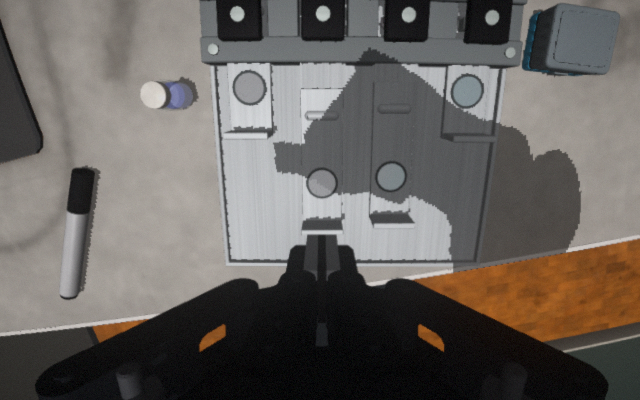

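Slides B (window (321,183), ridge (321,115)) and C (window (391,177), ridge (395,108)) lie flat on the tray, clear of the housing. A and D are home, with windows at (249,88) and (467,90). I'll measure to confirm before handing in.

```bash
python3 -c "
from plant import r
from h import *
import pickle;c=pickle.load(open('c4.pkl','rb'))
w={k:L(onz(c,u,.011)) for k,u in dict(A=(249,88),B=(321,183),C=(391,177),D=(467,90)).items()}
for k in w: print(k,(w[k]+[w['A'][0]*-1-.025,0,0]).round(4))
for k,u in dict(B=(321,115),C=(395,108)).items(): print(k,'ridge',(L(onz(c,u,.0125))-[.034,0,0]).round(4))
s=r.get_state();print(s['t'])"
```

```text
A [-0.025   0.0874  0.011 ]
B [-0.1028  0.03    0.011 ]
C [-0.0974 -0.0295  0.011 ]
D [-0.0255 -0.0872  0.011 ]
B ridge [-0.1009  0.0301  0.0125]
C ridge [-0.0951 -0.0293  0.0125]
13.05
```

```bash
python3 -c "
from plant import r
print(r.hand_in())"
```

```text
the job is handed in; nothing more can be done
None
```

I pulled slides B and C out flat onto the tray and handed the job in at about 13 s. D was seized (eased off at about 14 N) and is back home, and A was left untouched as the other seized one; the result of the judging was not shown.

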